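# Tuck the eaves strip under the shingles of an insect house and hold it

## Robot

A 6-joint arm with a two-finger parallel gripper is mounted at the origin on the work surface. World frame = base frame: x ahead of the robot, y to its left, z up, the work surface at z = 0. Lengths are in m, angles in rad, forces in N, time in s.
With the tool pointing down it reaches from about 0.375 to 0.925 m from the base axis. Payload 5.7 kg.
Tool frame: the origin (TCP) lies where the fingers leave the gripper's body, on its centre line; the fingertips stand 80 mm ahead of it and the grasp point (between the pads) lies 61 mm ahead of it; z points along the fingers, y is the line along which they close (so a half turn about z gives the same grasp; the last joint's range is limited). The gripper opens to 88 mm and grips with 3 to 60 N. Pads are 20 mm wide; open, the fingers measure 115 mm over their backs; the gripper's body (75 mm by 178 mm) begins 61 mm behind the grasp point.
Start: joints at [-1.23, 0.359, 1.51, -0, 1.272, -0.115], TCP at [0.264, -0.539, 0.303] pointing down, gripper open.
Joint ranges: [-2.97, 2.97], [-1.01, 2.36], [0.21, 2.38], [-0.96, 4.11], [0.2, 2.71], [-2.98, 2.98]. Speed limits (rad/s): [2.39, 2.39, 3.14, 3.14, 3.14, 3.14].

## Interface

Orientations are given as a 3x3 rotation matrix whose columns are the frame's x, y, z axes.
In Python, from plant import sense, read_camera, camera_params, sign_off, recognise gives the robot as it stands. The module is installed in compiled form; this text tells all that it offers.
- The arm moves only by the shell command python3 -m handwheel 'ROWS' [FORCE]. ROWS is JSON, a list of rows, each an object of numbers: "jaw": the opening, from -1 (shut) to 1 (fully open); "x", "y", "z": the shift along the tool's x, y, z as a fraction of full scale; "yaw": the turn about the tool's z as a fraction of full scale. A call has 1 to 10 rows; each row is the pose to reach, as a shift and turn from the pose commanded when the call began, along the tool's axes at that moment, turning the shorter way round; what a row does not reach only later rows make up. Full scale, the value 1, is 120 mm for a shift and 180 degrees for a turn. A row lasts 1/8 s, in which the tool goes at most 62.5 mm and 10.7 degrees, less where a joint would pass 70% of its speed; a pose out of reach is approached as far as the arm can. A call with a number of a shift or a turn outside -1 to 1 is refused whole. A call with a gripper value outside its range is refused whole. The fingers move at their own pace and stop on an object; FORCE is the grip in N (left out, the last holds). Time passes only in rows, so rows that repeat a pose let the fingers close. It gives the time, the measured TCP pose, the force, the opening and the grip force at its end, in the units of the state.
- sense(): the state, without advancing time (a new reading comes with each control period).
- read_camera(name): name is "side" or "top" or "wrist"; returns the picture (480x640x3 uint8, red, green, blue); there is no depth.
- camera_params(name): a dict with "fx", "fy", "cx", "cy" (pixels), "R" (3x3) and "t" (3): a world point X has camera coordinates R X + t. Camera axes: x right, y down, z forward; pixel columns grow to the right and rows downward; lengths in m; the calibration is good to about 2 mm. A picture is of the moment at which its call begins: read the wrist's pose just before it. camera_params takes no time and is no camera call; for the wrist camera it gives the pose at the moment of the call.
- sign_off(): hands the job in; it is judged then, once.
Trained networks look in the newest picture that a camera, given by its name, has taken for a name from the list of things; names that differ only in an ending like _2 or _b are one class to them, and where a whole thing is asked for, a point or a joint stands for the part that bears it (a point fixed in the world has none). Each returns a list of dicts, best first, with "confidence" (0 to 1); they miss things now and then, are a little off and sometimes report something else, mostly with a low value. They report only what shows in the picture. A call takes as long as a camera call. They do not tell look-alikes from the thing itself.
- recognise(target, camera): "uv" ([column, row] in pixels, amid what is visible of it).
The state is a dict: "time_s": time; "joint_positions": joint angles; "joint_vel": joint speeds; "joint_torque": joint torques, N m; "tcp_pos": TCP position; "ee_rot": TCP orientation; "force": force on the tool from outside, world axes, zero at the start; "torque": the same for the moment, N m; "gripper_width": opening from 0.0 (shut) to 1.0 (fully open); "finger_force": force on a finger pad.
Only numpy, scipy, OpenCV 4.12 (cv2) and the standard library are available. Lean on these libraries where they do the work, as an engineer would, in place of code of your own. Each camera call takes 0.05 s, during which the arm holds its last target. There are 200 camera calls.

## Task

Fit the metal eaves strip to the insect house: lift it off the table, lay it on the bare front of the sloping roof with its raised rib on top and towards the eave, and slide its thin edge under the front row of shingles until it stops, straight and centred on the roof. Do not lift the shingles or disturb the things standing around. Finish while still holding the strip there, pressed down firmly and flat on the roof board: do not let go.

Things in the scene. Friction and masses are not known exactly. Their poses are not given: they have to be found in the camera images.
- strip: Loose aluminium eaves strip, about 0.16 kg, flat on the table: a flange 90 mm (x) by 200 mm (y), 3 mm thick, with an upright rib 12 mm thick along one long border, its top 22.5 mm above the underside, to hold it by. Origin: on the underside at mid-length under the rib's centre (rib x = -6 to 6 mm). x runs from the rib across the flange to the thin edge at x = 84 mm, y along the rib, z up.
- strip_edge_left (a point): One end of the strip's thin edge, on its underside: at (84, 100, 0) mm in the strip's frame.
- strip_edge_right (a point): The other end of the strip's thin edge, on its underside: at (84, -100, 0) mm in the strip's frame.
- house: Insect house, fixed on the table (does not give): wooden box 200 mm wide, bamboo tubes and a drilled block in its front, about 180 mm tall, pent roof sloping down at 12 degrees to its front (-x). Origin on the table, 125 mm straight below the origin of roof_board. x to the house's back, z up.
- roof_board: Its plywood roof board, 190 mm up the slope by 240 mm wide, 12 mm thick. Origin: on the top face, midway across, right below the lower edge of the front row of shingles. x up the slope, y across, z square out of the board. Bare from the eave at x = -65 mm to x = 0, shingled above. With the strip home, the strip's origin is at x = -52, y = 0, z = 0 mm here, its axes parallel to these.
- roof_stop (a point): Foot of the stop, at (32, 0, 0) mm of roof_board: a packing board 7 mm high across the whole roof. Between x = 0 and the stop the front shingles roof over an open gap 7 mm high, 32 mm deep, open to the eave. Shingles are 6 mm thick: tops of the front row 13 mm, of the second row (from x = 47 mm) 20 mm, of the top row 26 mm over the board.
- shingle_left (a joint): Lift of the left (+y) cedar shingle of the front row, 82 mm wide, in rad: 0 lying as built, growing as its lower edge is raised. It bends about a line 60 mm up the slope from that edge, sprung at 4 N m/rad (0.05 rad is 3 mm at the edge, about 4 N), and lies down again when freed.
- shingle_mid (a joint): The same for the middle shingle of the front row, 76 mm wide.
- shingle_right (a joint): The same for the right (-y) shingle of the front row, 78 mm wide.
- jar_cream: Bystander: closed jar of cream paint, 70 mm across, 110 mm tall, loose. Origin under its centre.
- jar_mauve: Bystander: closed jar of mauve paint, 70 mm across, 110 mm tall, loose. Origin under its centre.
- brush_pot: Bystander: black pot 78 mm across and 95 mm tall, with brushes sticking out to about 230 mm, loose. Origin under its centre.
- offcut: Bystander: two spare cedar shingles lying stacked as one piece, 100 by 78 by 12 mm, loose. Origin under its centre.
There are look-alikes about, which are no part of the job. Of the things that look like the strip, take the one that is farthest to the robot's right at the start.

How it is judged:
On the way, in this order (a step that is already met when the one before it is completed fails the run):
1. the strip is carried by the robot, clear of the table (height (world z) of strip above 0.04 m and contact force between the fingers and strip above 1 N), for 0.2 s.
2. the whole thin edge of the strip lies on the roof board, at least 10 mm in under the front shingles (x of each of strip_edge_left, strip_edge_right in the frame of roof_board above 0.01 m and z of strip_edge_left in the frame of roof_board between -0.004 and 0.006 m and z of strip_edge_right in the frame of roof_board between -0.004 and 0.006 m and z of strip in the frame of roof_board below 0.02 m and y of strip in the frame of roof_board between -0.04 and 0.04 m), for 0.1 s.
At the end, for the whole second after the job is handed in: The fingers still hold the strip and press it on the roof board (over 4 N). Its thin edge is under the shingles to within 7 mm of the stop at both ends, centred to 15 mm, flat (3 mm at rib and edge, 0.04 rad) and still; shingles down (below 0.03 rad) (x of strip_edge_left in the frame of roof_board between 0.025 and 0.036 m and x of strip_edge_right in the frame of roof_board between 0.025 and 0.036 m and y of strip in the frame of roof_board between -0.015 and 0.015 m and z of each of strip_edge_left, strip_edge_right, strip in the frame of roof_board below 0.003 m and angle between the z axis of strip and the z axis of roof_board, either way round below 0.04 rad and x of strip in the frame of roof_board below -0.04 m and contact force between strip and roof_board above 4 N and contact force between the fingers and strip above 3 N and linear speed of strip below 0.02 m/s and value of joint each of shingle_left, shingle_mid, shingle_right below 0.03 rad); the arm keeps its last pose, push and grip.
It fails at once if a shingle of the front row is lifted by more than about 3.5 mm at its edge (value of joint any of shingle_left, shingle_mid, shingle_right above 0.06 rad).
It fails at once if a jar, the brush pot or the spare shingles are shifted by more than 25 mm (distance of any of jar_cream, jar_mauve, brush_pot, offcut from where it was at the start of the episode above 0.025 m).
It also fails if it takes over 42 s, if anything falls off the work surface, if the arm or the gripper's body presses on something with over 40 N, if the wrist force passes 120 N, or if a joint passes its speed limit or range.

## Working session

There is one attempt and no reset: what is moved stays moved. The work goes in short steps, Python scripts to look and compute and a shell command to move; the robot and the scene stay as the last step left them, time stands still between calls to the robot, and variables do not carry over. Pictures are saved under pics/ and viewed, at most 10 in all, crops included, and the job is handed in when it is done.

```bash
mkdir -p pics && ls
python3 - <<'E'
from plant import *
import cv2,numpy as np
for n in("side","top"):
    im=read_camera(n); cv2.imwrite(f"pics/{n}0.png",im[:,:,::-1])
    p=camera_params(n); print(n,p)
    for t in("strip","house","roof_board","jar_cream","offcut","shingle_mid"):
        print(t,[(np.round(d["uv"]).tolist(),round(d["confidence"],2)) for d in recognise(t,n)])
s=sense();print(s["time_s"],s["tcp_pos"],s["ee_rot"],s["force"])
E
```

```text
pics
side {'fx': 565.4782101854852, 'fy': 565.4782101854852, 'cx': 322.9273246512841, 'cy': 249.45227592512686, 'R': array([[-0.8945537 , -0.44687985, -0.00849012],
       [-0.3323261 ,  0.67770489, -0.65595384],
       [ 0.29888635, -0.58396444, -0.75475325]]), 't': array([0.51279506, 0.1828175 , 1.17960067])}
strip [([410.0, 376.0], 0.94), ([368.0, 197.0], 0.74), ([272.0, 397.0], 0.21)]
house [([292.0, 283.0], 0.93)]
roof_board [([316.0, 291.0], 0.61), ([372.0, 200.0], 0.33)]
jar_cream [([199.0, 262.0], 0.74)]
offcut [([293.0, 172.0], 0.68)]
shingle_mid [([295.0, 267.0], 0.96)]
top {'fx': 497.00653627273357, 'fy': 497.00653627273357, 'cx': 328.40431508060357, 'cy': 242.36551253689788, 'R': array([[ 0.02201114, -0.99967921, -0.0125298 ],
       [-0.99827755, -0.02129509, -0.05466676],
       [ 0.0543824 ,  0.0137115 , -0.99842604]]), 't': array([0.08230004, 0.52006414, 1.03285164])}
strip [([261.0, 361.0], 0.92), ([467.0, 237.0], 0.71)]
house [([285.0, 220.0], 0.56)]
roof_board [([277.0, 255.0], 0.93), ([470.0, 240.0], 0.37)]
jar_cream [([273.0, 118.0], 0.69)]
offcut [([474.0, 128.0], 0.93), ([468.0, 239.0], 0.52)]
shingle_mid [([282.0, 228.0], 0.92)]
0.7 [ 0.26409134 -0.53872498  0.30264083] [[ 8.97910219e-01  4.40178644e-01 -2.14399137e-05]
 [ 4.40178645e-01 -8.97910216e-01  7.17616686e-05]
 [ 1.23368365e-05 -7.38729277e-05 -9.99999997e-01]] [ 0.27334149 -0.30317229  0.05450601]
```

View pics/side0.png

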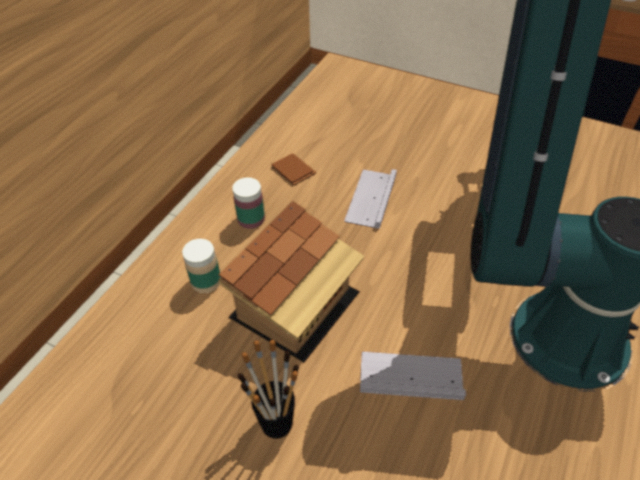

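View pics/top0.png

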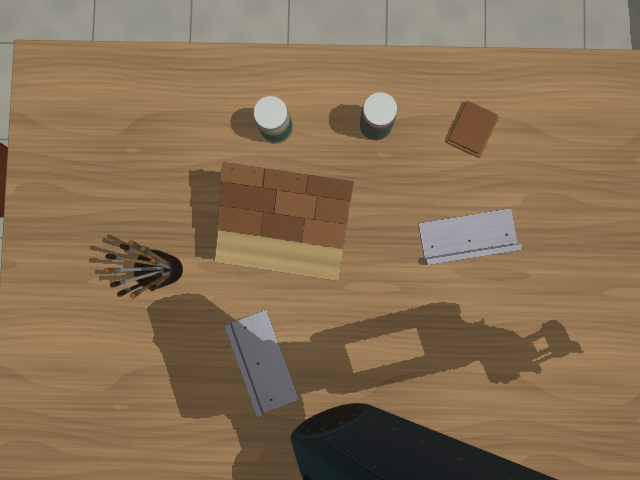

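The top view's right is the robot's right (-y). Candidates for the strip:
- Top (469,237), which is side (370,198): farthest right, so this is my choice.
- Top (261,361), which is side (411,376): further left, a look-alike.
- Side (272,397), confidence 0.21: this is the brush pot.

Next I check the choice and the corner pixels in close crops. I also check the wrist view for anything further right that the top view misses.

Run:
```python
from plant import *
import cv2,numpy as np
T=cv2.imread("pics/top0.png");S=cv2.imread("pics/side0.png")
def crop(I,u,v,w,h):
    c=cv2.resize(I[v:v+h,u:u+w],(400,300),interpolation=cv2.INTER_CUBIC)
    for i in range(0,w,20): 
        x=int(i*400/w); cv2.line(c,(x,0),(x,5),(0,0,255),1); cv2.putText(c,str(u+i),(x,15),0,.33,(0,0,255))
    for i in range(0,h,20):
        y=int(i*300/h); cv2.line(c,(0,y),(5,y),(0,0,255),1); cv2.putText(c,str(v+i),(0,y+10),0,.33,(255,0,0))
    return c
a=np.vstack([np.hstack([crop(T,412,190,120,90),crop(S,330,150,100,75)]),np.hstack([crop(T,205,155,160,132),crop(S,215,195,160,120)])])
cv2.imwrite("pics/crops.png",a)
w=read_camera("wrist");cv2.imwrite("pics/wrist0.png",w[:,:,::-1]);p=camera_params("wrist");print(p)
print([(d["uv"],d["confidence"]) for d in recognise("strip","wrist")])
```

```text
{'fx': 362.2078918097506, 'fy': 362.2078918097506, 'cx': 321.8895611359702, 'cy': 237.64100354874333, 'R': array([[ 4.40655429e-01, -8.97676157e-01, -5.57768575e-04],
       [-8.70151921e-01, -4.27296723e-01,  2.45465161e-01],
       [-2.20586555e-01, -1.07680212e-01, -9.69405253e-01]]), 't': array([-0.60082467, -0.02965328,  0.38917628])}
[]
```

View pics/crops.png

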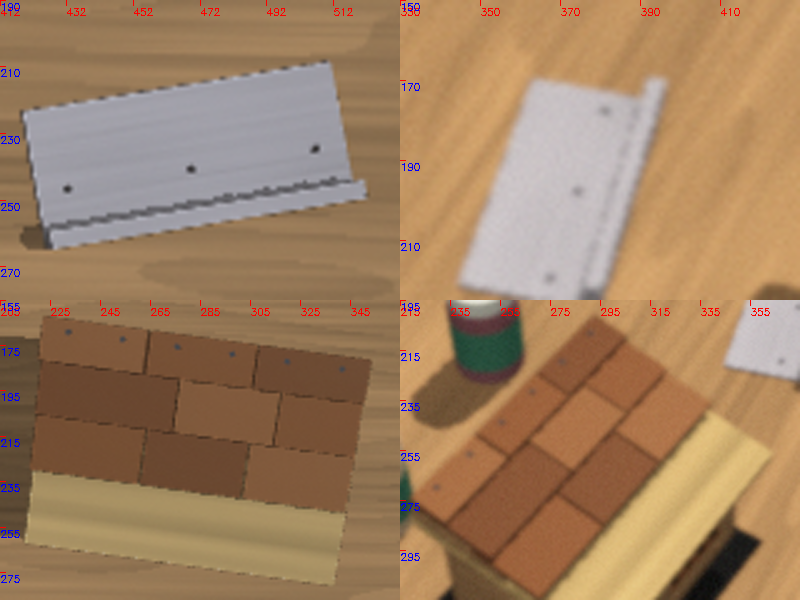

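View pics/wrist0.png

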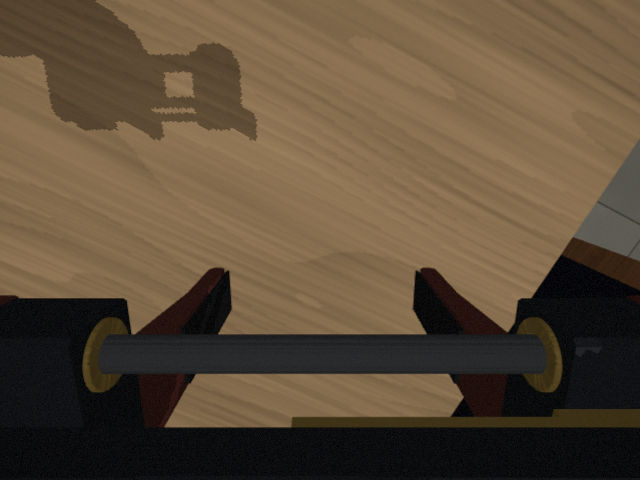

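Crops: the chosen strip is flat with its rib towards the robot. Its thin-edge corners are at top (419,224) and (511,209). The wrist view shows no further strip. Next I fit both poses from corner pixels in the two views, leaving the height free.

```bash
cat > h.py <<'E'
import numpy as np
from scipy.optimize import least_squares
from scipy.spatial.transform import Rotation as Ro
def proj(p,X):
    c=X@p["R"].T+p["t"]; return np.c_[p["fx"]*c[:,0]/c[:,2]+p["cx"],p["fy"]*c[:,1]/c[:,2]+p["cy"]]
def pose(q,pitch):
    return (Ro.from_euler("z",q[3])*Ro.from_euler("y",-pitch)).as_matrix()
def fit(obs,cams,pitch,q0):
    # obs: (cam, body point mm, uv)
    f=lambda q:np.concatenate([(proj(cams[c],(np.array([X])/1000)@pose(q,pitch).T+q[:3])[0]-uv) for c,X,uv in obs])
    r=least_squares(f,q0,loss="soft_l1"); return r.x,f(r.x).reshape(-1,2)
E
python3 - <<'E'
from plant import *; from h import *
cams={n:camera_params(n) for n in("top","side")}
S=[("top",(84,100,3),(418.9,223.6)),("top",(84,-100,3),(511,208.6)),("top",(-6,100,22.5),(427.6,264.4)),("top",(-6,-100,22.5),(521.8,249.4)),("top",(6,100,22.5),(427,258.4)),
("side",(84,-100,3),(363.75,169.5)),("side",(84,100,3),(344.5,220.75)),("side",(6,-100,22.5),(391.5,169.25)),("side",(-6,-100,22.5),(396.5,171))]
H=[("top",(-65,120,0),(215.4,261.5)),("top",(-65,-120,0),(338.6,280)),("top",(0,119,13),(218.2,230.2)),("top",(0,-119,13),(343.4,249.2)),
("side",(-65,-120,0),(363.8,257)),("side",(0,-119,13),(339,239)),("side",(0,119,13),(271,314.2)),("side",(-65,120,0),(292,349))]
for n,o,p in(("strip",S,0),("roof",H,np.radians(12))):
    q,r=fit(o,cams,p,[.55,-.2 if n=="strip" else .1,.1,0]); print(n,q,np.degrees(q[3]));print(r.round(1).tolist())
s=sense();print(s["time_s"],s["tcp_pos"])
E
```

```text
strip [ 0.49939853 -0.21242294 -0.00492415  0.17782611] 10.188685465257574
[[0.0, -0.4], [0.4, -0.0], [0.0, 0.2], [0.4, 0.4], [-0.3, 0.6], [-0.8, 0.3], [-0.6, 0.3], [0.3, 0.3], [-0.2, -0.6]]
roof [ 0.51915292  0.18220097  0.11535324 -0.13136457] -7.526635218054284
[[0.3, -0.1], [-0.2, 0.5], [-0.0, -0.8], [-0.5, -0.6], [-0.1, 1.1], [0.4, -0.8], [-0.3, 1.9], [5.1, -9.7]]
0.8 [ 0.26410106 -0.53870376  0.30263746]
```

```bash
cat > snap.py <<'E'
import sys,json,cv2,numpy as np
from plant import *
n=sys.argv[1]; p=camera_params("wrist"); im=read_camera("wrist"); cv2.imwrite(f"pics/{n}.png",im[:,:,::-1])
json.dump({k:np.asarray(v).tolist() for k,v in p.items()},open(f"pics/{n}.json","w"))
s=sense();print(n,s["time_s"],s["tcp_pos"].round(4),np.round(s["ee_rot"][:,1],3),s["force"])
E
python3 -m handwheel '[{"jaw":1,"x":0.5,"y":-0.25,"z":0,"yaw":-0.06},{"jaw":1,"x":1,"y":-0.5,"z":0,"yaw":-0.12},{"jaw":1,"x":1,"y":-0.5,"z":0,"yaw":-0.18},{"jaw":1,"x":1,"y":-0.5,"z":0,"yaw":-0.24},{"jaw":1,"x":1,"y":-0.5,"z":0,"yaw":-0.3},{"jaw":1,"x":1,"y":-0.5,"z":0,"yaw":-0.36},{"jaw":1,"x":1,"y":-0.5,"z":0,"yaw":-0.41},{"jaw":1,"x":1,"y":-0.5,"z":0,"yaw":-0.41}]'
python3 -m handwheel '[{"jaw":1,"x":0.3,"y":0.4,"z":0,"yaw":0},{"jaw":1,"x":0.6,"y":0.8,"z":0,"yaw":0},{"jaw":1,"x":0.6,"y":0.8,"z":0,"yaw":0}]'
python3 -m handwheel '[{"jaw":1,"x":0.28,"y":0.4,"z":0,"yaw":0},{"jaw":1,"x":0.55,"y":0.79,"z":0,"yaw":0},{"jaw":1,"x":0.55,"y":0.79,"z":0,"yaw":0},{"jaw":1,"x":0.55,"y":0.79,"z":0,"yaw":0}]'
python3 snap.py s1
```

```text
time_s: 1.8
tcp_pos: [0.3454, -0.432, 0.3027]
ee_rot: [[-0.171, 0.985, -0.0], [0.985, 0.171, 0.0], [0.0, -0.0, -1.0]]
force: [-0.4, 0.1, -0.7]
gripper_width: 1.001
finger_force: 0.0
time_s: 2.17
tcp_pos: [0.4297, -0.3418, 0.3027]
ee_rot: [[-0.173, 0.985, 0.001], [0.985, 0.173, 0.001], [0.001, 0.001, -1.0]]
force: [0.1, 0.4, 0.5]
gripper_width: 0.995
finger_force: 0.0
time_s: 2.68
tcp_pos: [0.509, -0.264, 0.3025]
ee_rot: [[-0.171, 0.985, -0.001], [0.985, 0.171, -0.0], [-0.0, -0.001, -1.0]]
force: [0.5, -0.8, 0.2]
gripper_width: 1.002
finger_force: 0.0
s1 2.725 [ 0.5088 -0.2643  0.3026] [ 0.985  0.17  -0.001] [-0.25036682 -0.36070051 -0.53996882]
```

```bash
python3 -m handwheel '[{"jaw":1,"x":0.4,"y":0,"z":-0.12,"yaw":0},{"jaw":1,"x":0.8,"y":0.04,"z":-0.25,"yaw":0},{"jaw":1,"x":0.8,"y":0.04,"z":-0.25,"yaw":0}]' >/dev/null
python3 -m handwheel '[{"jaw":1,"x":0.4,"y":0,"z":-0.12,"yaw":0},{"jaw":1,"x":0.8,"y":0.04,"z":-0.25,"yaw":0},{"jaw":1,"x":0.8,"y":0.04,"z":-0.25,"yaw":0}]' >/dev/null
python3 -m handwheel '[{"jaw":1,"x":0.4,"y":0,"z":-0.12,"yaw":0},{"jaw":1,"x":0.8,"y":0.04,"z":-0.25,"yaw":0},{"jaw":1,"x":0.8,"y":0.04,"z":-0.25,"yaw":0}]' >/dev/null
python3 -m handwheel '[{"jaw":1,"x":0.4,"y":0,"z":-0.12,"yaw":0},{"jaw":1,"x":0.8,"y":0.04,"z":-0.25,"yaw":0},{"jaw":1,"x":0.8,"y":0.04,"z":-0.25,"yaw":0},{"jaw":1,"x":0.8,"y":0.04,"z":-0.25,"yaw":0}]' | tail -4
python3 snap.py r1
python3 -m handwheel '[{"jaw":1,"x":0.3,"y":0.4,"z":0,"yaw":0},{"jaw":1,"x":0.6,"y":0.8,"z":0,"yaw":0},{"jaw":1,"x":0.6,"y":0.8,"z":0,"yaw":0},{"jaw":1,"x":0.6,"y":0.8,"z":0,"yaw":0}]' >/dev/null
python3 snap.py r2
python3 - <<'E'
import cv2,numpy as np
a=[cv2.imread(f"pics/{n}.png") for n in("s1","r1","r2")]
def half(i): 
    c=cv2.resize(i,(400,300),interpolation=cv2.INTER_AREA); return c
cv2.imwrite("pics/v1.png",np.vstack([np.hstack([half(a[0]),half(a[1])]),np.hstack([half(a[2]),0*half(a[2])])]))
E
```

```text
ee_rot: [[-0.171, 0.985, -0.001], [0.985, 0.171, -0.001], [-0.001, -0.001, -1.0]]
force: [-0.0, -0.5, -0.5]
gripper_width: 1.001
finger_force: 0.0
r1 4.4 [0.4628 0.1163 0.4217] [ 0.985  0.17  -0.001] [ 0.42921568 -0.10962677  0.75344087]
r2 4.95 [0.5442 0.2039 0.422 ] [ 0.985  0.171 -0.002] [-0.60387555 -0.82451615  0.08697597]
```

View pics/v1.png

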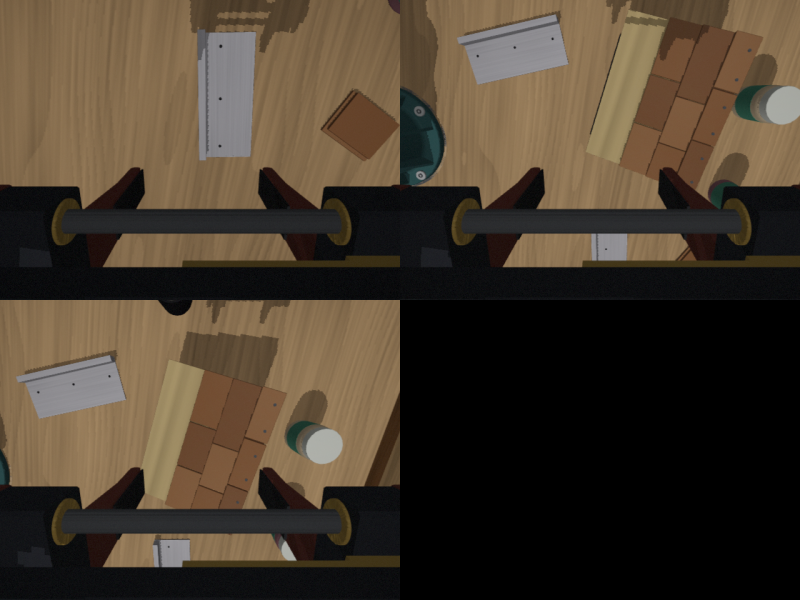

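The wrist views show the whole strip and the roof's corners. I refine the corners and refit, then check with overlays.

```bash
cat > fit2.py <<'E'
from plant import *; from h import *
import cv2,json
cams={n:camera_params(n) for n in("top","side")}
im={n:cv2.imread(f"pics/{n}0.png") for n in cams}
for n in("s1","r1","r2"):
    cams[n]={k:np.array(v) for k,v in json.load(open(f"pics/{n}.json")).items()}; im[n]=cv2.imread(f"pics/{n}.png")
def ref(n,uv,w=5):
    g=cv2.cvtColor(im[n],cv2.COLOR_BGR2GRAY); c=np.array([[uv]],np.float32)
    r=cv2.cornerSubPix(g,c.copy(),(w,w),(-1,-1),(3,50,.01))[0,0]; print(n,uv,r.round(1)); return r
S=[("s1",(84,100,3),(512,64)),("s1",(84,-100,3),(500,314)),("s1",(-6,100,22.5),(396,60)),("s1",(-6,-100,22.5),(398,320))]
H=[("r1",(-65,120,0),(464,20)),("r1",(-65,-120,0),(372,304)),("r1",(0,119,13),(534,36)),("r1",(0,-119,13),(438,328)),
("r2",(-65,120,0),(336,120)),("r2",(0,119,13),(410,142)),("r2",(-65,-120,0),(284,380))]
S=[(a,b,ref(a,c)) for a,b,c in S]; H=[(a,b,ref(a,c)) for a,b,c in H]
S+=[("top",(84,100,3),(418.9,223.6)),("top",(84,-100,3),(511,208.6)),("top",(-6,100,22.5),(427.6,264.4)),("top",(-6,-100,22.5),(521.8,249.4)),
("side",(84,-100,3),(363.75,169.5)),("side",(84,100,3),(344.5,220.75))]
H+=[("top",(-65,120,0),(215.4,261.5)),("top",(-65,-120,0),(338.6,280)),("top",(0,119,13),(218.2,230.2)),("top",(0,-119,13),(343.4,249.2)),
("side",(-65,-120,0),(363.8,257)),("side",(0,-119,13),(339,239))]
q={}
for n,o,p in(("strip",S,0),("roof",H,np.radians(12))):
    q[n],r=fit(o,cams,p,[.55,-.2 if n=="strip" else .1,.1,0]); print(n,q[n].round(4),np.degrees(q[n][3]));print([(a[0],*b) for a,b in zip(o,r.round(1).tolist())])
def ov(n,name,pts,pitch,u,v,w,h):
    X=np.array(pts)/1000@pose(q[name],pitch).T+q[name][:3]; uv=proj(cams[n],X); k=400/w
    c=cv2.resize(im[n][v:v+h,u:u+w],(400,300),interpolation=cv2.INTER_CUBIC)
    for x,y in uv: cv2.drawMarker(c,(int((x-u+.5)*k),int((y-v+.5)*300/h)),(0,255,0),cv2.MARKER_CROSS,14,1)
    return c
ps=[(84,100,3),(84,-100,3),(-6,100,22.5),(-6,-100,22.5)]; pr=[(-65,120,0),(-65,-120,0),(0,119,13),(0,-119,13)]
P=np.radians(12)
cv2.imwrite("pics/ov1.png",np.vstack([np.hstack([ov("s1","strip",ps,0,270,40,380,285),ov("r1","roof",pr,P,260,0,460,345)]),np.hstack([ov("r2","roof",pr,P,240,90,440,330),ov("side","roof",pr,P,210,190,200,170)])]))
E
python3 fit2.py
```

```text
s1 (512, 64) [512.  64.]
s1 (500, 314) [500. 314.]
s1 (396, 60) [396.  60.]
s1 (398, 320) [398. 320.]
r1 (464, 20) [466.7  23.9]
r1 (372, 304) [372. 304.]
r1 (534, 36) [534.  36.]
r1 (438, 328) [438. 328.]
r2 (336, 120) [336. 120.]
r2 (410, 142) [410. 142.]
r2 (284, 380) [286.5 383.4]
strip [ 0.5681 -0.2284  0.084   0.2289] 13.114778364411888
[('s1', -1.2, -5.4), ('s1', -5.4, -9.9), ('s1', 0.1, 0.0), ('s1', -0.5, -0.5), ('top', 14.6, -36.3), ('top', 21.9, -42.2), ('top', 18.1, -33.3), ('top', 25.9, -39.7), ('side', -22.9, -35.7), ('side', -21.2, -36.9)]
roof [ 0.5918  0.165   0.2026 -0.0869] -4.981123864629357
[('r1', -10.9, -0.6), ('r1', -4.6, -4.3), ('r1', 14.2, 1.1), ('r1', 0.0, -0.4), ('r2', -3.2, 1.0), ('r2', -0.1, -0.7), ('r2', -17.9, -15.4), ('top', 0.7, -38.6), ('top', 12.8, -42.5), ('top', -0.9, -43.8), ('top', 11.7, -48.0), ('side', -28.7, -45.9), ('side', -29.5, -47.5)]
```

View pics/ov1.png

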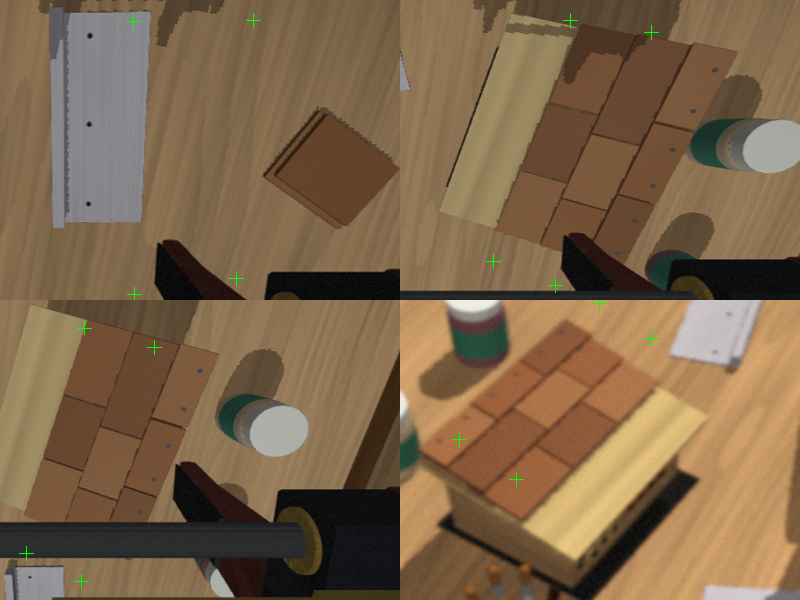

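My pixel scale was wrong: the view was shrunk by 1.6, not 2. I redo the fit with the pixels read from this crop.

```bash
python3 - <<'E'
import re
s=open("fit2.py").read()
i=s.index("S=[("); j=s.index("S=[(a,b")
s=s[:i]+'''S=[("s1",(84,100,3),(413.5,51.4)),("s1",(84,-100,3),(404,250.9)),("s1",(-6,100,22.5),(319.4,47.6)),("s1",(-6,-100,22.5),(321.3,255.7))]
H=[("r1",(-65,120,0),(388.8,16.1)),("r1",(-65,-120,0),(306,242.7)),("r1",(0,119,13),(467,27.6)),("r1",(0,-119,13),(369.3,263.4)),
("r2",(-65,120,0),(274.1,94.4)),("r2",(0,119,13),(332.4,109.8)),("r2",(-65,-120,0),(227,304)),("r2",(0,-119,13),(266.4,325.4)),("side",(-65,120,0),(297.5,337.3)),("side",(0,119,13),(272,315))]
'''+s[j:]
s=s.replace("def ref(n,uv,w=5):","def ref(n,uv,w=3):").replace("q[n],r=fit(","q[n],r=fit(").replace('("r2","roof",pr,P,240','("r2","roof",pr,P,200')
s=s.replace("ov1.png","ov2.png")
open("fit2.py","w").write(s)
E
python3 fit2.py
```

```text
s1 (413.5, 51.4) [413.5  51.4]
s1 (404, 250.9) [404.  250.9]
s1 (319.4, 47.6) [319.4  47.6]
s1 (321.3, 255.7) [318.7 256. ]
r1 (388.8, 16.1) [388.8  16.1]
r1 (306, 242.7) [306.  242.7]
r1 (467, 27.6) [466.4  26.1]
r1 (369.3, 263.4) [369.3 263.4]
r2 (274.1, 94.4) [274.1  94.4]
r2 (332.4, 109.8) [332.4 109.8]
r2 (227, 304) [227. 304.]
r2 (266.4, 325.4) [266.4 325.4]
side (297.5, 337.3) [298.1 336.8]
side (272, 315) [270.2 317.3]
strip [ 0.5031 -0.2105 -0.0021  0.1726] 9.888728568433397
[('s1', -1.7, 0.7), ('s1', -3.3, 0.0), ('s1', -1.0, -0.9), ('s1', 0.1, 0.1), ('top', -0.5, -2.6), ('top', 0.2, -1.7), ('top', -0.7, -1.8), ('top', 0.0, -1.2), ('side', -2.0, -0.5), ('side', -2.4, -0.6)]
roof [ 0.5263  0.1845  0.1197 -0.1106] -6.334465345093987
[('r1', -19.7, -0.5), ('r1', -2.5, 0.3), ('r1', -31.2, 1.4), ('r1', -12.2, 0.3), ('r2', 0.2, 0.2), ('r2', -0.9, 0.8), ('r2', -2.9, -1.9), ('r2', 4.7, -0.4), ('side', -3.5, 0.8), ('side', -2.5, -2.5), ('top', -0.8, -2.5), ('top', -0.4, -4.4), ('top', -1.8, -3.5), ('top', -1.4, -5.9), ('side', -4.2, -1.6), ('side', -4.1, -3.1)]
```

View pics/ov2.png

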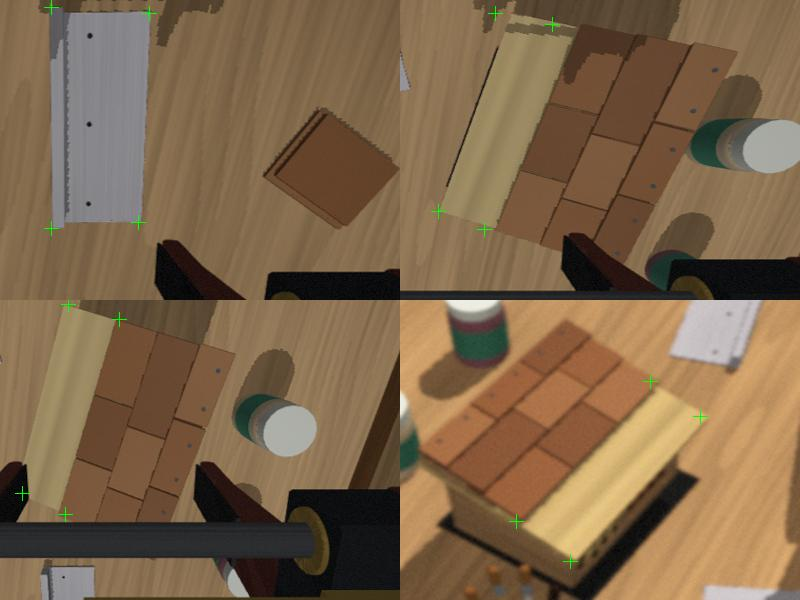

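```bash
cat >> fit2.py <<'E'
print("----")
for sel in(("r1",),("r2",),("top","side"),("r2","top","side")):
    o=[a for a in H if a[0] in sel]; x,r=fit(o,cams,P,[.52,.18,.12,-.1]); print(sel,x.round(4),np.degrees(x[3]).round(2),r.round(1).tolist())
for sel in(("s1",),("top","side")):
    o=[a for a in S if a[0] in sel]; x,r=fit(o,cams,0,[.5,-.2,0,.17]); print(sel,x.round(4),np.degrees(x[3]).round(2),r.round(1).tolist())
for n in("s1","r1","r2"):print(n,cams[n]["R"].round(3).tolist(),(-cams[n]["R"].T@cams[n]["t"]).round(4))
E
python3 fit2.py | sed -n '/----/,$p'
```

```text
----
('r1',) [ 0.5411  0.1868  0.1265 -0.1409] -8.07 [[1.0, -3.6], [8.0, -0.4], [-8.6, 0.6], [-0.7, 1.6]]
('r2',) [ 0.5275  0.1849  0.1217 -0.1032] -5.91 [[0.3, -0.1], [-0.4, 0.2], [-1.6, -0.8], [6.4, 0.6]]
('top', 'side') [ 0.5189  0.1821  0.1158 -0.1264] -7.24 [[-0.4, 2.4], [0.8, -1.2], [0.4, 0.4], [0.0, 0.3], [-0.1, -0.4], [-0.4, -0.8], [-0.1, 0.7], [0.3, -1.1]]
('r2', 'top', 'side') [ 0.5216  0.1827  0.117  -0.1221] -7.0 [[-2.7, 1.2], [-4.8, 2.5], [-7.4, -3.0], [-0.5, -1.1], [-1.5, 1.8], [-0.4, -1.7], [0.1, -0.7], [-0.1, -1.3], [-0.5, -1.6], [-0.6, -2.5], [-1.5, -0.1], [-1.2, -1.8]]
('s1',) [ 0.5047 -0.2104 -0.0015  0.1773] 10.16 [[-0.4, 0.2], [-1.3, -0.0], [0.2, -0.8], [2.1, 0.5]]
('top', 'side') [ 0.499  -0.2119 -0.0036  0.1797] 10.3 [[-0.1, -0.2], [0.3, 0.0], [-0.1, 0.5], [0.4, 0.4], [-0.8, 0.1], [-0.4, 0.2]]
s1 [[0.985, 0.172, -0.0], [0.166, -0.955, 0.246], [0.042, -0.242, -0.969]] [ 0.4983 -0.1988  0.3841]
r1 [[0.985, 0.171, -0.0], [0.166, -0.955, 0.247], [0.042, -0.243, -0.969]] [0.4522 0.1816 0.5033]
r2 [[0.985, 0.171, -0.002], [0.167, -0.955, 0.246], [0.04, -0.243, -0.969]] [0.5339 0.2693 0.5031]
```

The crops ran off the picture's edge, so their horizontal scale was wrong. I correct the columns.

```bash
sed -i 's/413.5,51.4/409.7,51.4/;s/404,250.9/400.4,250.9/;s/319.4,47.6/318.1,47.6/;s/321.3,255.7/320,255.7/;s/388.8,16.1/366.4,16.1/;s/306,242.7/298,242.7/;s/467,27.6/431,27.6/;s/369.3,263.4/351,263.4/;s/274.1,94.4/271,94.4/;s/332.4,109.8/324,109.8/;s/266.4,325.4/264,325.4/' fit2.py && sed -i 's/S=\[(a,b,ref(a,c)).*/pass/' fit2.py && python3 fit2.py
```

```text
strip [ 0.5019 -0.211  -0.0029  0.1797] 10.297874050967176
[('s1', -0.1, 0.5), ('s1', -0.3, -0.5), ('s1', -1.8, -0.2), ('s1', -1.6, 0.5), ('top', -0.5, -1.6), ('top', -0.1, -1.4), ('top', -0.4, -0.9), ('top', 0.1, -1.0), ('side', -1.9, -0.1), ('side', -1.7, -0.1)]
roof [ 0.5205  0.183   0.1201 -0.1208] -6.9234013871184725
[('r1', -2.0, -0.4), ('r1', -0.7, -0.1), ('r1', -1.0, 0.8), ('r1', -0.5, 0.5), ('r2', -1.2, 0.3), ('r2', 2.5, 1.6), ('r2', -8.9, -2.2), ('r2', 0.7, -0.2), ('side', -0.5, 0.8), ('side', -1.8, 0.0), ('top', -0.5, -0.1), ('top', -0.2, -0.8), ('top', -1.1, -1.1), ('top', -0.8, -2.1), ('side', -1.1, -0.8), ('side', -0.8, -2.6)]
----
('r1',) [ 0.5215  0.1833  0.1199 -0.123 ] -7.05 [[-0.7, -0.6], [0.1, -0.4], [0.4, 0.7], [0.2, 0.2]]
('r2',) [ 0.5224  0.184   0.1201 -0.0949] -5.43 [[-2.6, 0.4], [1.5, 0.1], [-4.9, -0.8], [5.1, 0.1]]
('top', 'side') [ 0.5187  0.1816  0.1178 -0.128 ] -7.34 [[0.2, 1.2], [-0.9, 0.3], [0.3, 0.4], [0.2, 0.5], [-0.0, -0.5], [-0.2, -0.7], [0.1, 0.0], [0.5, -1.8]]
('r2', 'top', 'side') [ 0.5193  0.1825  0.119  -0.1195] -6.85 [[-2.4, 0.8], [1.0, 2.0], [-9.5, -2.2], [-0.1, -0.3], [0.3, 1.1], [-1.0, 0.4], [-0.0, 0.6], [0.2, -0.2], [-0.7, -0.3], [-0.5, -1.5], [-0.5, -0.5], [-0.3, -2.2]]
('s1',) [ 0.503  -0.2107 -0.004   0.1801] 10.32 [[0.7, 0.6], [0.5, -0.9], [-0.7, -0.1], [-0.5, 0.1]]
('top', 'side') [ 0.499  -0.2119 -0.0036  0.1797] 10.3 [[-0.1, -0.2], [0.3, 0.0], [-0.1, 0.5], [0.4, 0.4], [-0.8, 0.1], [-0.4, 0.2]]
s1 [[0.985, 0.172, -0.0], [0.166, -0.955, 0.246], [0.042, -0.242, -0.969]] [ 0.4983 -0.1988  0.3841]
r1 [[0.985, 0.171, -0.0], [0.166, -0.955, 0.247], [0.042, -0.243, -0.969]] [0.4522 0.1816 0.5033]
r2 [[0.985, 0.171, -0.002], [0.167, -0.955, 0.246], [0.04, -0.243, -0.969]] [0.5339 0.2693 0.5031]
```

Both fits agree with the known sizes: strip at (0.502, -0.211) with yaw 10.3°, roof at (0.5205, 0.183) with yaw about -7°. Measured heights are about 4 mm low on both, which is calibration bias. Next I go above the strip.

```bash
python3 -m handwheel '[{"jaw":1,"x":-0.42,"y":-0.12,"z":0.2,"yaw":0},{"jaw":1,"x":-0.84,"y":-0.235,"z":0.4,"yaw":0},{"jaw":1,"x":-0.84,"y":-0.235,"z":0.4,"yaw":0}]' >/dev/null
python3 -m handwheel '[{"jaw":1,"x":-0.42,"y":-0.12,"z":0.2,"yaw":0},{"jaw":1,"x":-0.84,"y":-0.235,"z":0.46,"yaw":0},{"jaw":1,"x":-0.84,"y":-0.235,"z":0.46,"yaw":0}]' >/dev/null
python3 -m handwheel '[{"jaw":1,"x":-0.42,"y":-0.12,"z":0.2,"yaw":0},{"jaw":1,"x":-0.84,"y":-0.235,"z":0.46,"yaw":0},{"jaw":1,"x":-0.84,"y":-0.235,"z":0.46,"yaw":0}]' >/dev/null
python3 -m handwheel '[{"jaw":1,"x":-0.42,"y":-0.12,"z":0.2,"yaw":-0.0025},{"jaw":1,"x":-0.84,"y":-0.235,"z":0.5,"yaw":-0.0025},{"jaw":1,"x":-0.84,"y":-0.235,"z":0.5,"yaw":-0.0025},{"jaw":1,"x":-0.84,"y":-0.235,"z":0.5,"yaw":-0.0025}]'
python3 - <<'E'
from plant import sense; import numpy as np
s=sense(); R=s["ee_rot"]; print(s["tcp_pos"], (R.T@(np.array([.502,-.211,.086])-s["tcp_pos"])/.12).round(4), R[:,1])
E
```

```text
time_s: 6.58
tcp_pos: [0.5038, -0.2096, 0.2054]
ee_rot: [[-0.18, 0.984, 0.001], [0.984, 0.18, 0.0], [0.0, 0.001, -1.0]]
force: [-0.6, 0.0, 0.4]
gripper_width: 0.998
finger_force: 0.0
[ 0.50379464 -0.20960488  0.20541732] [-0.009  -0.0182  0.9951] [0.9837116  0.17974873 0.00137149]
```

```bash
python3 -m handwheel '[{"jaw":1,"x":-0.01,"y":-0.02,"z":0.4,"yaw":0},{"jaw":1,"x":-0.01,"y":-0.02,"z":0.75,"yaw":0},{"jaw":1,"x":-0.01,"y":-0.02,"z":0.95,"yaw":0},{"jaw":1,"x":-0.01,"y":-0.02,"z":0.995,"yaw":0},{"jaw":1,"x":-0.01,"y":-0.02,"z":0.995,"yaw":0}]'
python3 -m handwheel '[{"jaw":-1,"x":0,"y":0,"z":0,"yaw":0},{"jaw":-1,"x":0,"y":0,"z":0,"yaw":0},{"jaw":-1,"x":0,"y":0,"z":0,"yaw":0},{"jaw":-1,"x":0,"y":0,"z":0,"yaw":0},{"jaw":-1,"x":0,"y":0,"z":0,"yaw":0},{"jaw":-1,"x":0,"y":0,"z":0,"yaw":0},{"jaw":-1,"x":0,"y":0,"z":0,"yaw":0},{"jaw":-1,"x":0,"y":0,"z":0,"yaw":0}]' 25
```

```text
time_s: 7.2
tcp_pos: [0.5018, -0.2116, 0.086]
ee_rot: [[-0.181, 0.983, 0.001], [0.983, 0.181, -0.0], [-0.001, 0.001, -1.0]]
force: [-0.0, -0.6, 0.4]
gripper_width: 1.0
finger_force: 0.0
time_s: 8.2
tcp_pos: [0.5008, -0.2124, 0.0848]
ee_rot: [[-0.18, 0.984, -0.0], [0.984, 0.18, 0.0], [0.0, -0.0, -1.0]]
force: [-0.4, 0.2, -0.3]
gripper_width: 0.13
finger_force: 25.1
```

```bash
python3 -m handwheel '[{"jaw":-1,"x":0,"y":0,"z":-0.2,"yaw":0},{"jaw":-1,"x":0,"y":0,"z":-0.5,"yaw":0},{"jaw":-1,"x":0,"y":0,"z":-0.8,"yaw":0},{"jaw":-1,"x":0,"y":0,"z":-1,"yaw":0},{"jaw":-1,"x":0,"y":0,"z":-1,"yaw":0}]' 
python3 -m handwheel '[{"jaw":-1,"x":0.3,"y":0,"z":-0.2,"yaw":0},{"jaw":-1,"x":0.6,"y":0,"z":-0.4,"yaw":0},{"jaw":-1,"x":0.88,"y":0,"z":-0.5,"yaw":0}]' >/dev/null
python3 -m handwheel '[{"jaw":-1,"x":0.3,"y":0,"z":0,"yaw":0},{"jaw":-1,"x":0.6,"y":0,"z":0,"yaw":0},{"jaw":-1,"x":0.88,"y":0,"z":0,"yaw":0}]' >/dev/null
python3 -m handwheel '[{"jaw":-1,"x":0.3,"y":0,"z":0,"yaw":0},{"jaw":-1,"x":0.6,"y":0,"z":0,"yaw":0},{"jaw":-1,"x":0.88,"y":0,"z":0,"yaw":0}]' >/dev/null
python3 -m handwheel '[{"jaw":-1,"x":0.3,"y":0,"z":0,"yaw":0.04},{"jaw":-1,"x":0.6,"y":0,"z":0,"yaw":0.08},{"jaw":-1,"x":0.8,"y":0,"z":0,"yaw":0.096},{"jaw":-1,"x":0.8,"y":0,"z":0,"yaw":0.096},{"jaw":-1,"x":0.8,"y":0,"z":0,"yaw":0.096}]'
python3 - <<'E'
from plant import *; from h import *
import cv2
cams={n:camera_params(n) for n in("top","side")}; im={}
for n in cams: im[n]=read_camera(n)[:,:,::-1]; cv2.imwrite(f"pics/{n}1.png",im[n])
s=sense(); R=s["ee_rot"]; psi=np.radians(-7.0); P=np.radians(12)
h=np.array([np.cos(psi),np.sin(psi),0]); O=np.array([.5205,.183,.125])
tgt=O-0.0957*h+np.array([0,0,.0125+.0848]); print(s["time_s"],s["tcp_pos"],R[:,1]); print((R.T@(tgt-s["tcp_pos"])*1000).round(1),"mm to hover")
q=[*O,psi]; Rs=R@np.array([[0,1,0],[1,0,0],[0,0,-1]]); so=s["tcp_pos"]-[0,0,.0848]
def ov(n,u,v,w,hh):
    c=cv2.resize(im[n][v:v+hh,u:u+w],(400,300),interpolation=cv2.INTER_CUBIC); k=400/w
    for X,col in((np.array([(-65,120,0),(-65,-120,0),(0,119,13),(0,-119,13)])/1000@pose(q,P).T+O,(0,255,0)),(np.array([(84,100,3),(84,-100,3),(-6,100,22.5),(-6,-100,22.5)])/1000@Rs.T+so,(0,0,255))):
        for x,y in proj(cams[n],X): cv2.drawMarker(c,(int((x-u+.5)*k),int((y-v+.5)*k)),col,cv2.MARKER_CROSS,12,1)
    return c
cv2.imwrite("pics/ov3.png",np.vstack([ov("top",170,150,240,180),ov("side",200,200,240,180)]))
E
```

```text
time_s: 8.82
tcp_pos: [0.5016, -0.2129, 0.2063]
ee_rot: [[-0.18, 0.984, 0.003], [0.984, 0.18, -0.002], [-0.002, 0.003, -1.0]]
force: [0.7, -0.9, -1.0]
gripper_width: 0.138
finger_force: 25.0
time_s: 10.58
tcp_pos: [0.426, 0.193, 0.2639]
ee_rot: [[0.119, 0.993, -0.002], [0.993, -0.119, -0.001], [-0.001, -0.002, -1.0]]
force: [-0.7, 0.1, -1.9]
gripper_width: 0.137
finger_force: 25.0
10.675 [0.42639121 0.19279694 0.26437197] [ 9.92686284e-01 -1.20719369e-01 -8.80833784e-04]
[ 1.8 -1.1 42.1] mm to hover
```

View pics/ov3.png

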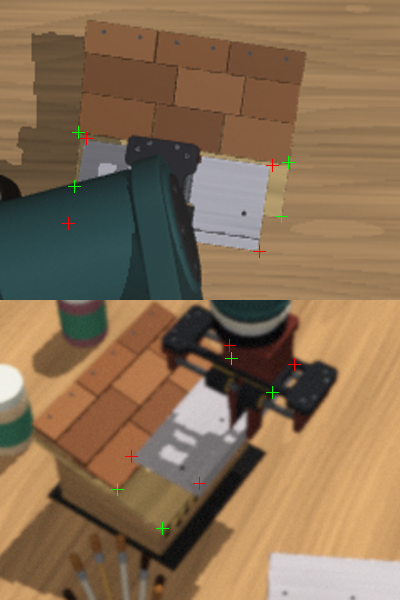

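The overlay matches: the strip is level in the grip and the roof pose holds to within 2-3 mm. Now I lower until the thin edge touches.

```bash
python3 -m handwheel '[{"jaw":-1,"x":0.015,"y":-0.01,"z":0.2,"yaw":0},{"jaw":-1,"x":0.015,"y":-0.01,"z":0.35,"yaw":0},{"jaw":-1,"x":0.015,"y":-0.01,"z":0.41,"yaw":0},{"jaw":-1,"x":0.015,"y":-0.01,"z":0.41,"yaw":0}]' |grep -E 'tcp|for'
python3 -m handwheel '[{"jaw":-1,"x":0,"y":0,"z":0.03,"yaw":0},{"jaw":-1,"x":0,"y":0,"z":0.05,"yaw":0},{"jaw":-1,"x":0,"y":0,"z":0.05,"yaw":0}]' |grep -E 'tcp|for'
python3 -m handwheel '[{"jaw":-1,"x":0,"y":0,"z":0.025,"yaw":0},{"jaw":-1,"x":0,"y":0,"z":0.025,"yaw":0}]' |grep -E 'tcp|for'
python3 -m handwheel '[{"jaw":-1,"x":0,"y":0,"z":0.025,"yaw":0},{"jaw":-1,"x":0,"y":0,"z":0.025,"yaw":0}]' |grep -E 'tcp|for'
```

```text
tcp_pos: [0.4255, 0.1951, 0.2155]
force: [-0.5, 0.4, -1.7]
finger_force: 25.0
tcp_pos: [0.4255, 0.1956, 0.2098]
force: [-0.3, 0.6, -1.9]
finger_force: 25.0
tcp_pos: [0.4258, 0.1957, 0.207]
force: [-1.1, 0.3, 2.4]
finger_force: 25.0
tcp_pos: [0.4255, 0.1958, 0.2038]
force: [-4.5, 0.3, 5.2]
finger_force: 25.3
```

```bash
python3 -m handwheel '[{"jaw":-1,"x":0,"y":-0.005,"z":0,"yaw":0},{"jaw":-1,"x":0,"y":-0.01,"z":0.02,"yaw":0},{"jaw":-1,"x":0,"y":-0.01,"z":0.04,"yaw":0},{"jaw":-1,"x":0,"y":-0.01,"z":0.04,"yaw":0}]' 8 |grep -E 'tcp|for|wid'
python3 -m handwheel '[{"jaw":-1,"x":0,"y":-0.005,"z":0.03,"yaw":0},{"jaw":-1,"x":0,"y":-0.01,"z":0.05,"yaw":0},{"jaw":-1,"x":0,"y":-0.01,"z":0.05,"yaw":0}]' |grep -E 'tcp|for|wid'
python3 - <<'E'
from plant import *
import cv2
a=read_camera("side")[:,:,::-1]; cv2.imwrite("pics/side2.png",cv2.resize(a[200:350,220:420],(800,600),interpolation=cv2.INTER_CUBIC))
E
```

```text
tcp_pos: [0.4245, 0.1957, 0.1987]
force: [-0.2, -0.5, 1.7]
gripper_width: 0.154
finger_force: 8.3
tcp_pos: [0.423, 0.1959, 0.1927]
force: [0.6, -0.5, 0.8]
gripper_width: 0.166
finger_force: 8.7
```

View pics/side2.png

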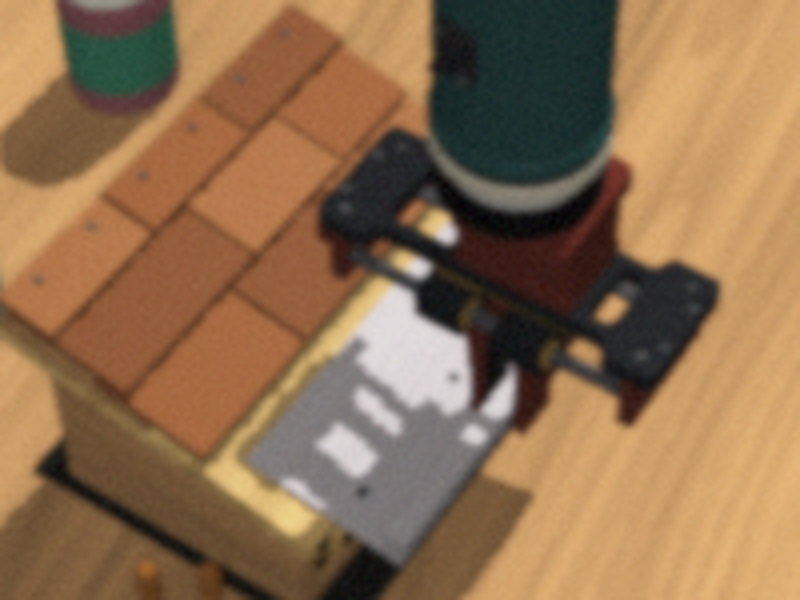

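The picture shows the strip tilting down with the roof, parallel to the shingle edge and about 12-15 mm in front of it. I press it flush and start sliding up the slope.

```bash
python3 -m handwheel '[{"jaw":-1,"x":0,"y":0,"z":0.015,"yaw":0},{"jaw":-1,"x":0,"y":0,"z":0.025,"yaw":0},{"jaw":-1,"x":0,"y":0,"z":0.025,"yaw":0}]' |grep -E 'tcp|for|wid'
python3 -m handwheel '[{"jaw":-1,"x":0,"y":0.04,"z":-0.0085,"yaw":0},{"jaw":-1,"x":0,"y":0.08,"z":-0.017,"yaw":0},{"jaw":-1,"x":0,"y":0.08,"z":-0.017,"yaw":0}]' |grep -E 'tcp|for|wid'
```

```text
tcp_pos: [0.423, 0.1959, 0.1902]
force: [-0.8, -0.6, 6.6]
gripper_width: 0.173
finger_force: 11.4
tcp_pos: [0.4285, 0.1945, 0.1914]
force: [-10.6, 1.9, 11.3]
gripper_width: 0.171
finger_force: 15.3
```

```bash
python3 -m handwheel '[{"jaw":-1,"x":0,"y":0,"z":-0.01,"yaw":0},{"jaw":-1,"x":0,"y":0.04,"z":-0.019,"yaw":0},{"jaw":-1,"x":0,"y":0.08,"z":-0.027,"yaw":0},{"jaw":-1,"x":0,"y":0.08,"z":-0.027,"yaw":0}]' |grep -E 'tcp|for|wid'
python3 -m handwheel '[{"jaw":-1,"x":0,"y":0.04,"z":-0.0085,"yaw":0},{"jaw":-1,"x":0,"y":0.08,"z":-0.017,"yaw":0},{"jaw":-1,"x":0,"y":0.08,"z":-0.017,"yaw":0}]' |grep -E 'tcp|for|wid'
```

```text
tcp_pos: [0.4435, 0.1936, 0.1953]
force: [0.3, -0.5, 0.7]
gripper_width: 0.169
finger_force: 8.0
tcp_pos: [0.4527, 0.1924, 0.1974]
force: [0.6, -0.1, 0.5]
gripper_width: 0.167
finger_force: 7.9
```

```bash
python3 -m handwheel '[{"jaw":-1,"x":0,"y":0.04,"z":-0.006,"yaw":0},{"jaw":-1,"x":0,"y":0.08,"z":-0.014,"yaw":0},{"jaw":-1,"x":0,"y":0.08,"z":-0.014,"yaw":0}]' |grep -E 'tcp|for|wid'
python3 -m handwheel '[{"jaw":-1,"x":0,"y":0.02,"z":-0.004,"yaw":0},{"jaw":-1,"x":0,"y":0.03,"z":-0.006,"yaw":0},{"jaw":-1,"x":0,"y":0.03,"z":-0.006,"yaw":0}]' |grep -E 'tcp|for|wid'
python3 -m handwheel '[{"jaw":-1,"x":0,"y":0.02,"z":-0.004,"yaw":0},{"jaw":-1,"x":0,"y":0.03,"z":-0.006,"yaw":0},{"jaw":-1,"x":0,"y":0.03,"z":-0.006,"yaw":0}]' |grep -E 'tcp|for|wid'
```

```text
tcp_pos: [0.4621, 0.1912, 0.1991]
force: [-0.7, -0.2, 0.7]
gripper_width: 0.17
finger_force: 8.3
tcp_pos: [0.4648, 0.1908, 0.1996]
force: [-0.8, 0.8, -0.1]
gripper_width: 0.168
finger_force: 8.7
tcp_pos: [0.4665, 0.1908, 0.1998]
force: [-6.3, 4.7, -0.1]
gripper_width: 0.169
finger_force: 10.4
```

```bash
python3 -m handwheel '[{"jaw":-1,"x":0,"y":0.01,"z":-0.002,"yaw":0},{"jaw":-1,"x":0,"y":0.015,"z":-0.002,"yaw":0},{"jaw":-1,"x":0,"y":0.015,"z":-0.002,"yaw":0}]' |grep -E 'tcp|for|wid|ee_'
python3 - <<'E'
from plant import *; import cv2,numpy as np
print(sense()["torque"])
S=read_camera("side")[:,:,::-1];T=read_camera("top")[:,:,::-1]
print([(d["uv"],d["confidence"]) for d in recognise("strip","side")][:3])
a=np.hstack([cv2.resize(S[200:350,240:380],(560,600),interpolation=cv2.INTER_CUBIC),cv2.resize(T[190:310,200:248],(240,600),interpolation=cv2.INTER_CUBIC)])
b=cv2.resize(T[215:295,290:370],(300,300),interpolation=cv2.INTER_CUBIC)
c=np.zeros((600,800,3),np.uint8); c[:,:490]=cv2.resize(a[:,:560],(490,600)); c[:300,490:790]=cv2.resize(T[215:295,200:280],(300,300),interpolation=cv2.INTER_CUBIC); c[300:,490:790]=b
cv2.imwrite("pics/fin.png",c)
E
```

```text
tcp_pos: [0.4667, 0.1907, 0.1997]
ee_rot: [[0.121, 0.993, -0.007], [0.993, -0.121, 0.001], [0.0, -0.008, -1.0]]
force: [-10.0, 5.2, 2.3]
gripper_width: 0.169
finger_force: 12.3
[ 0.83278401  1.3522555  -0.08561188]
[([411.7, 376.9], 0.82), ([300.8, 300.1], 0.64), ([274.6, 395.3], 0.55)]
```

View pics/fin.png

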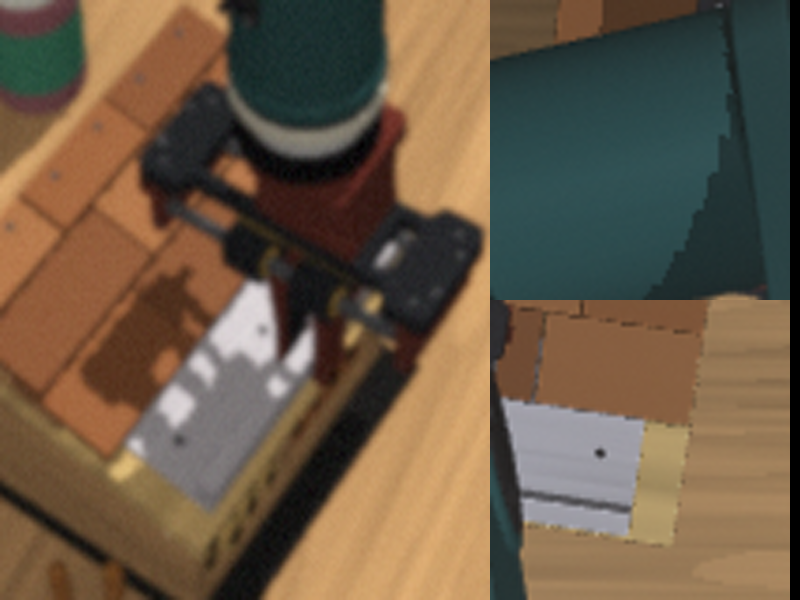

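The picture shows the strip parallel to the shingles, shingles down, and about 3-4 mm left of centre. I check the depth numerically from the hole and rib pixels, relative to the board corner.

Run:
```python
from plant import *; from h import *
p=camera_params("top")
def unp(uv,o,Rb,z):
    d=p["R"].T@np.array([(uv[0]-p["cx"])/p["fx"],(uv[1]-p["cy"])/p["fy"],1]); c=-p["R"].T@p["t"]
    cb=Rb.T@(c-o); db=Rb.T@d; return ((cb+db*(z-cb[2])/db[2])*1000).round(1)
Rs=pose([0,0,0,.1797],0); o=np.array([.499,-.2119,-.0036])
print("holes strip", [unp((412+a/3.333,190+b/3.333),o,Rs,.003).tolist() for a,b in((68,188),(191,169),(315,149))])
for q in([.5187,.1816,.1178,-.128],[.5205,.183,.123,-.1225]):
    Rb=pose(q,np.radians(12)); O=np.array(q[:3]); f=lambda x,y,z:unp((290+(x-490)/3.75,215+(y-300)/3.75),O,Rb,z)
    print("hole",f(600,453,.003),"rib outer end",f(632,535,.0225),"eave corner(-65,-120)",f(672,545,0),"shingle corner(0,-119)",f(690,425,.013))
print(sense()["tcp_pos"],sense()["time_s"])
```

```text
holes strip [[30.8, 79.5, 3.0], [30.4, 0.0, 3.0], [30.6, -80.2, 3.0]]
hole [-22.3 -76.3   3. ] rib outer end [-57.4 -98.6  22.5] eave corner(-65,-120) [ -64.6 -119.4    0. ] shingle corner(0,-119) [   0.5 -119.1   13. ]
hole [-24.5 -77.9   3. ] rib outer end [ -59.5 -100.    22.5] eave corner(-65,-120) [ -66.9 -120.6    0. ] shingle corner(0,-119) [  -2.1 -120.6   13. ]
[0.46675122 0.19075107 0.19968937] 16.25
```

The strip is home: origin at about x = -52, y = +3 mm. Now I press it down.

```bash
python3 -m handwheel '[{"jaw":-1,"x":0,"y":0,"z":0.01,"yaw":0},{"jaw":-1,"x":0,"y":0,"z":0.02,"yaw":0},{"jaw":-1,"x":0,"y":0,"z":0.02,"yaw":0}]' |grep -E 'tcp|for|wid'
python3 -m handwheel '[{"jaw":-1,"x":0,"y":0,"z":0.01,"yaw":0},{"jaw":-1,"x":0,"y":0,"z":0.015,"yaw":0},{"jaw":-1,"x":0,"y":0,"z":0.015,"yaw":0}]' |grep -E 'tcp|for|wid'
```

```text
tcp_pos: [0.4668, 0.1908, 0.1995]
force: [-15.8, 2.9, 27.0]
gripper_width: 0.171
finger_force: 20.5
tcp_pos: [0.4667, 0.1908, 0.1993]
force: [-22.2, 2.3, 43.2]
gripper_width: 0.168
finger_force: 26.8
```

```bash
python3 -m handwheel '[{"jaw":-1,"x":0,"y":0,"z":-0.01,"yaw":0},{"jaw":-1,"x":0,"y":0,"z":-0.013,"yaw":0},{"jaw":-1,"x":0,"y":0,"z":-0.013,"yaw":0},{"jaw":-1,"x":0,"y":0,"z":-0.013,"yaw":0},{"jaw":-1,"x":0,"y":0,"z":-0.013,"yaw":0}]' |grep -E 'tcp|for|wid'
```

```text
tcp_pos: [0.4667, 0.1908, 0.1995]
force: [-16.8, 3.2, 28.6]
gripper_width: 0.173
finger_force: 21.7
```

Steady at about 29 N down, with the position unchanged. I hand in.

```bash
python3 -c "
from plant import *
print(sign_off()); s=sense(); print(s['time_s'],s['force'])"
```

```text
the job is handed in; nothing more can be done
None
the job is handed in; nothing more can be done
```

I slid the strip under the front shingles until it stopped, about 3 mm off centre by the last measurement, and handed in while still holding it pressed down with about 29 N; the hand-in returned no verdict.

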